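# Free the hand lever from the spring clamp and fit it on the swivel vice

### The job

Lift the jig's sprung clamp arm past its hold-open point so that it stays open by itself, take out the hand lever it was holding, and fit the lever fully home on the flatted shaft of the swivel vice. Leave the clamp arm standing open and the lever released, and do not disturb the other things on the bench.

Things in the scene. Friction and masses are not known exactly. Their poses are not given: they have to be found in the camera images.
- jig: fixed bench jig: aluminium base plate 210 x 200 x 15 mm; on it a black rubber-topped bed, 74 mm (x) by 190 mm (y) centred at x = -15 mm, top 35 mm above the bench; at x = +87 mm a grey hinge bracket 34 x 54 mm, 90 mm high. Origin on the bench surface; x points from the arm's free end to the hinge, z up. Its place and yaw differ each time.
- clamp_hinge (a point): centre of the clamp arm's hinge, 85 mm along the jig's x and 75 mm above the bench; the hinge axis is the jig's y. The steel arm is 160 mm long, 24 mm wide and 14 mm thick, its rubber foot 100 mm from the hinge.
- clamp (a joint): angle of the clamp arm, rad: about 0 shut on the lever (arm level), growing as its free end swings up and over towards the hinge, stop at 1.75 (a little past upright). Its spring shuts it (about 10 N at the foot, 6 N at the grip); the pull fades as it rises and turns over at about 1.0 rad, the hold-open point: beyond it the spring swings it on to the stop and holds it there.
- clamp_grip (a point): centre of the black barrel grip on the arm's free end: cylinder 26 mm in diameter, 36 mm long, axis parallel to the hinge, flat ends to pinch. Shut, it is 150 mm from the hinge towards the jig's -x and 38 mm above it (113 mm above the bench); it turns with the arm. It is wider than the arm, so fingers on its two ends clear the arm through the whole swing.
- lever: steel hand lever, 154 mm long, 0.26 to 0.44 kg: square hub 46 x 46 mm, 36 mm high, with an upright D-shaped through bore (25 mm diameter, flat 7.5 mm from its axis on the +x side); a flat arm 18 mm wide and 16 mm high, level with the hub's underside, runs along +x. Origin on the bore's axis at the underside, z up. At the start it lies on the jig's bed (see lever_end).
- lever_end (a point): top centre of the lever's black round end (26 mm in diameter, 26 mm high), 118 mm along the lever's +x. At the start the lever lies across the jig, +x near the jig's +y, its hub about 55 mm to the jig's -y side, the clamp's foot pressing on its flat arm.
- vice: fixed grey swivel vice: base 185 mm (x -127 to +58 mm) by 110 mm, 22 mm high; round turret 96 mm in diameter up to 40 mm; steel shoulder 84 mm in diameter up to 50 mm; two dark jaws 90 mm wide, up to 72 mm high, at x = -56 to -121 mm. Upright on the shoulder stands the flatted shaft. Origin on the shaft's axis at the bench surface, z up. Its place and yaw differ each time.
- shaft_top (a point): top of the vice's flatted shaft, 92 mm above the bench: shaft 22 mm in diameter with one flat, 6 mm from its axis, facing the vice's +x; its last 8 mm taper. The lever goes down only with the bore's flat on the shaft's flat, the lever's +x along the vice's +x.
- seat (a point): centre of the shoulder at the foot of the flatted shaft, 50 mm above the bench, axes as the vice; the lever's origin lies here when it is fully home.
- spare: bystander: a darker, smaller hand lever with a 36 mm hub, 26 mm high, and a plain round bore, lying on the bench. Origin on the bore axis, underside.
- oilcan: bystander: bare metal can 54 mm in diameter, 150 mm high, upright. Origin at the underside.
- padlock: bystander: brass padlock standing on its underside, 60 x 26 mm, 92 mm high with its shackle. Origin at the underside.
- driver: bystander: screwdriver lying on the bench near the robot, about 200 mm long along its x.
- spanner: bystander: steel spanner lying on the bench near the robot, 180 mm long along its x.
- jar: bystander: amber jar with a white lid, 64 mm in diameter, 90 mm high, behind the work area.
There are look-alikes about, which are no part of the job. What is shaped like the lever but green is not meant.

How it is judged:
By the outcome, as a careful person would: the job done as asked, in the order asked, and still so for the second after the job is handed in, with the robot touching nothing.
It also fails if it takes over 70 s, if anything falls off the work surface, if the arm or the gripper's body presses on something with over 40 N, if the wrist force passes 120 N, or if a joint passes its speed limit or range.

### The arm

A 6-joint arm with a two-finger parallel gripper is mounted at the origin on the work surface. World frame = base frame: x ahead of the robot, y to its left, z up, the work surface at z = 0. Lengths are in mm, angles in rad, forces in N, time in s.
With the tool pointing down it reaches from about 350 to 975 mm from the base axis. Payload 7.1 kg.
Tool frame: the origin (TCP) lies between the finger pads; the fingertips stand 17 mm ahead of it and the grasp point (between the pads) lies 2 mm behind it (tip_reach is the y of the fingertips in the tool frame, in mm); y points along the fingers, x is the direction in which the jaws open and shut, and the axes are right-handed (so a half turn about y gives the same grasp; the last joint's range is limited). The gripper opens to 88 mm and grips with 3 to 60 N. Pads are 20 mm wide; open, the fingers measure 115 mm over their backs; the gripper's body (75 mm by 178 mm) begins 61 mm behind the grasp point.
Start: joints at [1.177, 0.423, 1.63, -0, 1.089, -0.019], TCP at [228.772, 581.608, 239.675] pointing down, gripper open.
Joint ranges: [-3, 3], [-0.9, 2.11], [0.09, 2.58], [-1.31, 4.45], [0.11, 2.69], [-2.54, 2.54]. Speed limits (rad/s): [2.39, 2.39, 3.01, 3.14, 3.14, 3.14].

### API

Orientations are given as a rotation vector (axis times angle).
In Python, from workcell import get_obs, get_image, camera_model, close_job, silhouettes, tip_of, tip_reach gives the robot as it stands. The module is installed in compiled form; this text tells all that it offers.
- The arm moves only by the tool arm_command, never from a script. Its argument "targets" is a list of rows, each a list of 4 numbers: the shift along the tool's x, y, z in mm, then the turn about the tool's y in rad. A call has 1 to 20 rows; each row shifts and turns the commanded pose from where the row before left it, along the tool's axes as they then stand; what a row does not reach is not made up. A row lasts 1/12 s, in which the tool goes at most 41.7 mm and 7.16 degrees, less where a joint would pass 70% of its speed; a pose out of reach is approached as far as the arm can. A call is refused whole if a number of a shift passes 41.7 or a number of a turn 0.125, either way. A call with a gripper value outside its range is refused whole. "gripper" is the opening in per cent of the stroke, from 0 (shut) to 100 (fully open), set as the call begins (left out, the last holds). The fingers move at their own pace and stop on an object; the grip force is fixed at half the most. Time passes only in rows, so rows that do not move let the fingers close. It gives the time, the measured TCP pose, the force and the opening at its end, in the units of the state.
- get_obs(): the state, without advancing time (a new reading comes with each control period).
- get_image(name): name is "side" or "top" or "wrist"; returns the picture (480x640x3 uint8, blue, green, red); there is no depth.
- camera_model(name): a dict with "mtx" (3x3 intrinsics, pixels), "position" and "orientation" of the camera in the world. Camera axes: x right, y up, looking along -z (the intrinsics and any distortion apply to the point x, -y, -z); pixel columns grow to the right and rows downward; lengths in mm; the calibration is good to about 2 mm. A picture is of the moment at which its call begins: read the wrist's pose just before it. camera_model takes no time and is no camera call; for the wrist camera it gives the pose at the moment of the call.
- close_job(): hands the job in, once; it reports no verdict.
Trained networks look in the newest picture that a camera, given by its name, has taken for a name from the list of things; names that differ only in an ending like _2 or _b are one class to them, and where a whole thing is asked for, a point or a joint stands for the part that bears it (a point fixed in the world has none). Each returns a list of dicts, best first, with "conf" (0 to 1); they miss things now and then, are a little off and sometimes report something else, mostly with a low value. They report only what shows in the picture. A call takes as long as a camera call. They do not tell look-alikes from the thing itself.
- silhouettes(camera, thing): "pixels" (480x640 bool, what is visible of it) and "at" ([column, row] in pixels, amid what is visible of it).
- tip_of(camera, thing): "at" ([column, row] in pixels: a listed point, or the origin of a listed thing).
The state is a dict: "t": time; "qpos": joint angles; "qvel": joint speeds; "joint_torque": joint torques, N m; "ee_pos": TCP position; "orientation": TCP orientation; "ft_force": force on the tool from outside, world axes, zero at the start; "moment": the same for the moment, N m; "width": finger opening in mm.
Only numpy, scipy, OpenCV 4.12 (cv2) and the standard library are available. Lean on these libraries where they do the work, as an engineer would, in place of code of your own. Each camera call takes 0.05 s, during which the arm holds its last target. There are 200 camera calls.

## Working session

There is one attempt and no reset: what is moved stays moved. The work goes in short steps, Python scripts to look and compute and a tool call to move; the robot and the scene stay as the last step left them, time stands still between calls to the robot, and variables do not carry over. Pictures are saved under pics/ and viewed, about 8 in all and at most 12, crops included, and the job is handed in when it is done.

Besides the shell and the picture viewer there is one more tool, called as name([rows], argument=value, ...), one row to a line, values as JSON. arm_command: Moves the arm, as the interface text tells. Its arguments: {"type":"object","properties":{"targets":{"type":"array","items":{"type":"array","items":{"type":"number"}}},"gripper":{"type":"number"}},"required":["targets"]}

```bash
mkdir -p pics; cat > h.py <<'E'
import numpy as np, cv2
from scipy.spatial.transform import Rotation as R
from workcell import *
def rot(o):
    o=np.array(o,float)
    return o if o.shape==(3,3) else (R.from_rotvec(o).as_matrix() if o.size==3 else R.from_quat(o).as_matrix())
def ray(cam,px,cm=None):
    cm=cm or camera_model(cam); K=np.array(cm["mtx"],float); d=cm.get("distortion",cm.get("dist"))
    p=cv2.undistortPoints(np.array([[px]],float),K,None if d is None else np.array(d,float))[0,0]
    return np.array(cm["position"],float), rot(cm["orientation"])@np.array([p[0],-p[1],-1.])
def atz(cam,px,z,cm=None):
    o,d=ray(cam,px,cm); return o+d*(z-o[2])/d[2]
def proj(cam,P,cm=None):
    cm=cm or camera_model(cam); K=np.array(cm["mtx"],float)
    q=rot(cm["orientation"]).T@(np.array(P,float)-np.array(cm["position"])); q=q*[1,-1,-1]
    u=K@q; return u[:2]/u[2]
def tri(rs):
    A=0;b=0
    for o,d in rs:
        d=d/np.linalg.norm(d);M=np.eye(3)-np.outer(d,d);A=A+M;b=b+M@o
    return np.linalg.solve(A,b)
E
python3 - <<'E'
from h import *
np.set_printoptions(precision=1,suppress=True)
o=get_obs();print(o["t"],o["ee_pos"],rot(o["orientation"]),o["width"],tip_reach if not callable(tip_reach) else tip_reach())
for c in("side","top","wrist"):
    im=get_image(c);cv2.imwrite(f"pics/{c}0.png",im);m=camera_model(c);print(c,list(m),m["position"],m.get("dist",m.get("distortion")))
    for n in ("clamp_hinge","clamp_grip","lever","lever_end","shaft_top","seat","vice","jig","spare"):
        print(c,n,[(np.round(d["at"]).tolist(),round(d["conf"],2)) for d in tip_of(c,n)[:4]])
print(get_obs()["t"])
E
```

```text
0.0 [228.6 581.1 238.9] [[ 0.4 -0.  -0.9]
 [ 0.9 -0.   0.4]
 [-0.  -1.   0. ]] 87.56408982024242 17.0
side ['mtx', 'position', 'orientation'] [ 175.1 -913.4  678.8] None
side clamp_hinge [([415.0, 314.0], 0.97)]
side clamp_grip [([339.0, 316.0], 0.64)]
side lever [([374.0, 358.0], 0.72), ([222.0, 468.0], 0.7)]
side lever_end [([357.0, 307.0], 0.82), ([269.0, 410.0], 0.74)]
side shaft_top [([281.0, 196.0], 0.56)]
side seat [([285.0, 210.0], 0.61), ([286.0, 226.0], 0.4)]
side vice [([280.0, 226.0], 0.7)]
side jig [([369.0, 350.0], 0.89)]
side spare [([247.0, 286.0], 0.77), ([405.0, 247.0], 0.31)]
top ['mtx', 'position', 'orientation'] [ 329.1  -63.2 1489.7] None
top clamp_hinge [([404.0, 207.0], 0.7), ([420.0, 244.0], 0.25)]
top clamp_grip [([403.0, 262.0], 0.98), ([300.0, 201.0], 0.67)]
top lever [([420.0, 243.0], 0.78), ([451.0, 351.0], 0.68)]
top lever_end [([380.0, 236.0], 0.76), ([427.0, 318.0], 0.61), ([212.0, 231.0], 0.58)]
top shaft_top [([211.0, 226.0], 0.65)]
top seat [([214.0, 230.0], 0.71), ([382.0, 236.0], 0.19)]
top vice [([215.0, 231.0], 0.62)]
top jig [([394.0, 236.0], 0.93)]
top spare [([293.0, 296.0], 0.59), ([362.0, 308.0], 0.24)]
wrist ['mtx', 'position', 'orientation'] [157.3 609.  385.2] None
wrist clamp_hinge []
wrist clamp_grip []
wrist lever []
wrist lever_end []
wrist shaft_top []
wrist seat []
wrist vice []
wrist jig []
wrist spare []
1.5
```

View pics/top0.png

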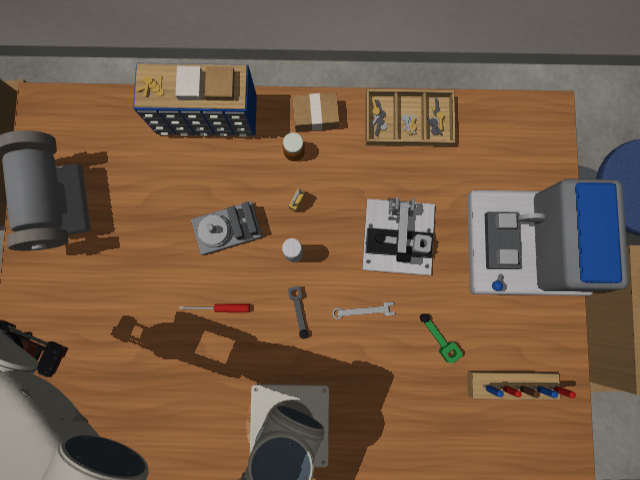

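View pics/side0.png

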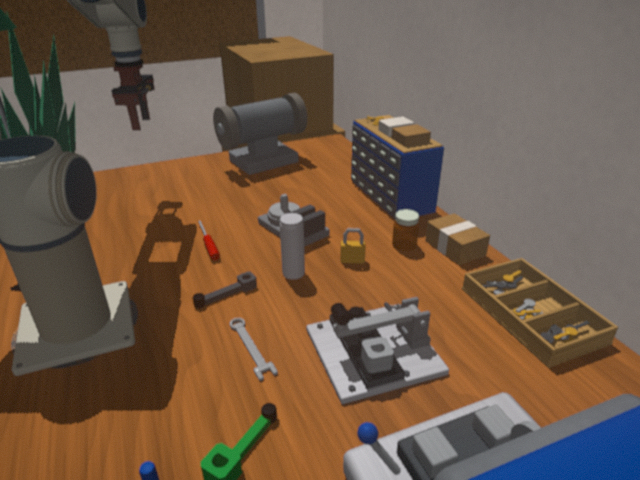

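```bash
python3 - <<'E'
from h import *
np.set_printoptions(precision=1,suppress=True)
for n,s,t,z in (("hinge",(415,314),(404,207),75),("grip",(339,316),(403,262),113),("lever",(374,358),(420,243),35),("end",(357,307),(380,236),61),("shaft",(281,196),(211,226),92),("seat",(286,226),(214,230),50),("jig",(369,350),(394,236),0)):
    print(n,"tri",tri([ray("side",s),ray("top",t)]),"side",atz("side",s,z),"top",atz("top",t,z))
E
```

```text
hinge tri [ 611.7 -314.5   70.7] side [ 611.6 -319.2   75. ] top [ 608.2 -312.4   75. ]
grip tri [ 455.4 -304.3  109. ] side [ 458.7 -309.5  113. ] top [ 450.  -301.9  113. ]
lever tri [ 508.  -361.9   41.4] side [ 507.8 -355.8   35. ] top [ 512.1 -364.5   35. ]
end tri [ 526.7 -246.4   64. ] side [ 528.6 -243.1   61. ] top [ 526.9 -246.7   61. ]
shaft tri [537.9 225.3  89.4] side [530.2 220.6  92. ] top [543.3 223.4  92. ]
seat tri [546.2 235.6 -12. ] side [511.7 132.7  50. ] top [538.4 223.   50. ]
jig tri [ 534.4 -295.9   -8.3] side [ 527.1 -302.8    0. ] top [ 536.  -295.6    0. ]
```

The top view shows the jig around (400,237), the clamp pointing down-image and the steel lever's hub at (421,243). The vice shaft is at (213,229) with its jaws on the right (245,218), and the green decoy is at (440,338). The side view agrees. The jig's yaw is about -4°, the lever's about 81° and the vice's about 105°.

```bash
cat >> h.py <<'E'
def yaw(): 
    M=rot(get_obs()["orientation"]); return np.arctan2(M[1,0],M[0,0])
def rows(frm,to,a):
    d=np.array(to,float)-np.array(frm,float); return np.round([d[0]*np.cos(a)+d[1]*np.sin(a),-d[2],-d[0]*np.sin(a)+d[1]*np.cos(a)],1)
E
python3 - <<'E'
from h import *
a=yaw();p=np.array(get_obs()["ee_pos"]);print(np.degrees(a),p)
t=np.radians(86.3);print("turn",-(t-a))
print(rows(p,(430,200,260),t),rows((430,200,260),(430,-300,260),t))
m=camera_model("wrist");print(np.round(rot(m["orientation"]),3),m["mtx"])
E
```

```text
68.52361063818887 [228.76393079 581.59656376 239.66794715]
turn -0.3102565234800978
[-367.8  -20.3 -225.4] [-499.    -0.   -32.3]
[[ 0.366 -0.894 -0.257]
 [ 0.931  0.352  0.101]
 [ 0.    -0.276  0.961]] [[380.35879218   0.         327.09841938]
 [  0.         380.35879218 239.55646459]
 [  0.           0.           1.        ]]
```

arm_command([
  [0,0,0,-0.1035],
  [0,0,0,-0.1035],
  [0,0,0,-0.1035],
  [-24.5,-1.4,-15,0],
  [-24.5,-1.4,-15,0],
  [-24.5,-1.4,-15,0],
  [-24.5,-1.4,-15,0],
  [-24.5,-1.4,-15,0],
  [-24.5,-1.4,-15,0],
  [-24.5,-1.4,-15,0],
  [-24.5,-1.4,-15,0],
  [-24.5,-1.4,-15,0],
  [-24.5,-1.4,-15,0],
  [-24.5,-1.4,-15,0],
  [-24.5,-1.4,-15,0],
  [-24.5,-1.4,-15,0],
  [-24.5,-1.4,-15,0],
  [-24.5,-1.4,-15,0],
], gripper=100)

```text
t: 3.0
ee_pos: [430.2, 199.1, 261.0]
orientation: [-1.239, -1.162, 1.161]
ft_force: [0.3, 0.4, -0.1]
width: 87.7
```

arm_command([
  [-29.4,0,-2,0],
  [-29.4,0,-2,0],
  [-29.4,0,-2,0],
  [-29.4,0,-2,0],
  [-29.4,0,-2,0],
  [-29.4,0,-2,0],
  [-29.4,0,-2,0],
  [-29.4,0,-2,0],
  [-29.4,0,-2,0],
  [-29.4,0,-2,0],
  [-29.4,0,-2,0],
  [-29.4,0,-2,0],
  [-29.4,0,-2,0],
  [-29.4,0,-2,0],
  [-29.4,0,-2,0],
  [-29.4,0,-2,0],
  [-29.4,0,-2,0],
  [0,0,0,0],
])

```text
t: 4.5
ee_pos: [431.9, -304.9, 261.0]
orientation: [-1.243, -1.16, 1.161]
ft_force: [0.6, -0.3, -0.1]
width: 87.8
```

```bash
cat > w.py <<'E'
import sys
from h import *
np.set_printoptions(precision=1,suppress=True)
Z={"clamp_hinge":75,"clamp_grip":113,"lever":35,"lever_end":61,"shaft_top":92,"seat":50,"jig":0,"vice":0}
o=get_obs();print(o["t"],np.array(o["ee_pos"]),np.degrees(yaw()),o["width"],np.array(o["ft_force"]))
cm=camera_model("wrist");im=get_image("wrist");cv2.imwrite("pics/%s.png"%sys.argv[1],im)
for n in sys.argv[2:]:
    for d in tip_of("wrist",n)[:3]: print(n,np.array(d["at"]),round(d["conf"],2),atz("wrist",d["at"],Z[n],cm))
E
python3 w.py w1 clamp_grip clamp_hinge lever lever_end jig
```

```text
4.5 [ 431.9 -304.9  261. ] 86.15882779388959 87.82799166066461 [ 0.6 -0.3 -0.1]
clamp_grip [329.8 270.6] 0.56 [ 466.5 -305.5  113. ]
lever [275.1 283.1] 0.72 [ 506.2 -365.4   35. ]
lever [610.5 116.6] 0.2 [361.2 -37.2  35. ]
lever_end [391.4 302. ] 0.87 [ 523.4 -247.8   61. ]
lever_end [238.3  73.3] 0.78 [ 304.9 -371.7   61. ]
jig [335.9 287.6] 0.78 [ 530.7 -302.1    0. ]
```

View pics/w1.png

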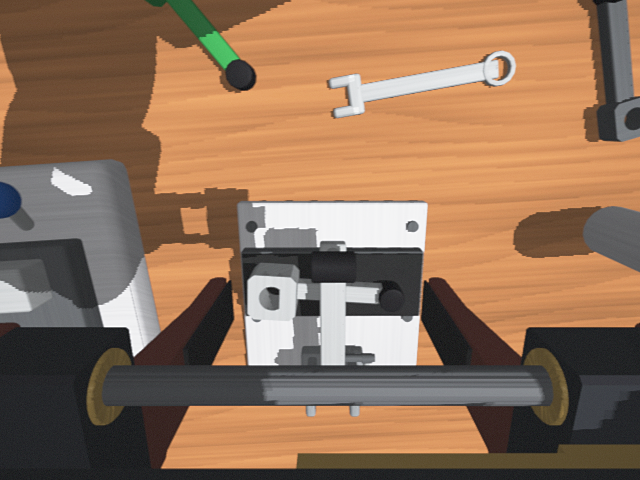

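The wrist view shows the barrel grip at (333,266), the lever hub's bore near (270,297) and the lever end at (391,298). The plate's front edge is level in the image, so the jig's yaw matches the tool's (about -3.8°).

```bash
python3 - <<'E'
from h import *
np.set_printoptions(precision=1,suppress=True)
a=yaw();p=np.array(get_obs()["ee_pos"])
for px,z in (((333,266),113),((332,410),75),((240,203),15),((428,203),15)):
    print(px,atz("wrist",px,z))
g=atz("wrist",(333,266),113)
print(rows(p,(g[0],g[1],261),a))
E
```

```text
(333, 266) [ 461.8 -296.6  113. ]
(332, 410) [ 634.2 -307.2   75. ]
(240, 203) [ 421.8 -389.7   15. ]
(428, 203) [ 434.2 -194.4   15. ]
[  4.7  -0.3 -30.1]
```

```bash
sed -i 's/^for n in sys.argv/import pickle;pickle.dump(cm,open("cm.pkl","wb"))\n&/' w.py; python3 - <<'E'
from h import *
np.set_printoptions(precision=1,suppress=True)
a=yaw();o=get_obs();p=np.array(o["ee_pos"]);print(o["t"],p,np.array(o["qvel"]))
E
python3 w.py w2 clamp_grip lever_end lever
python3 - <<'E'
from h import *
np.set_printoptions(precision=1,suppress=True)
im=cv2.imread("pics/w2.png");g=cv2.cvtColor(im,cv2.COLOR_BGR2GRAY)
# dark barrel extent
print(g[266,300:380:4]); 
cv2.imwrite("pics/c2.png",cv2.resize(im[180:420,200:460],None,fx=2.5,fy=2.5,interpolation=cv2.INTER_CUBIC))
E
```

```text
4.8 [ 431.5 -299.4  260.7] [ 0. -0. -0.  0. -0. -0.]
4.8 [ 431.5 -299.4  260.7] 86.38194561028523 87.8267681663797 [-0.6  0.6 -0.4]
clamp_grip [324.3 267.5] 0.68 [ 462.6 -303.8  113. ]
lever_end [385.4 304.5] 0.93 [ 524.5 -247.4   61. ]
lever_end [229.3  73.1] 0.93 [ 303.8 -373.6   61. ]
lever [269.9 287.1] 0.74 [ 509.5 -364.8   35. ]
[36 49 52 53 49 50 50 46 49 47 45 50 52 56 55 57 57 59 59 56]
```

View pics/c2.png

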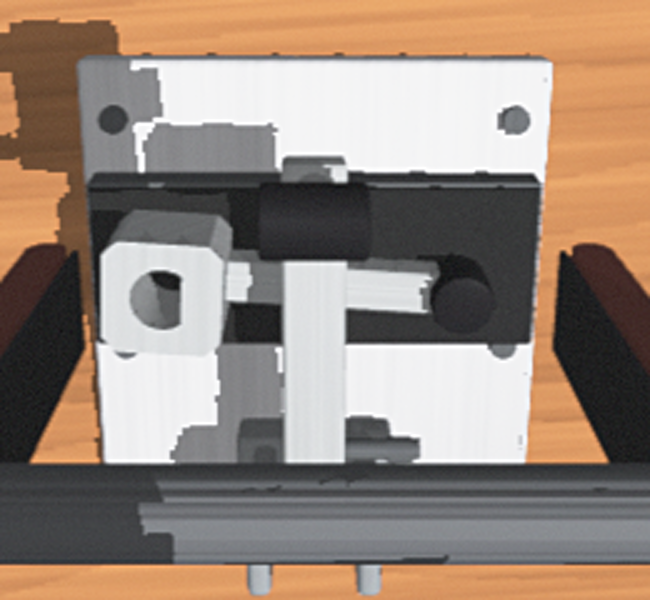

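The crop shows the barrel centre at pixel (326,269), and the gripper straddles it about square.

```bash
python3 - <<'E'
from h import *
np.set_printoptions(precision=1,suppress=True)
a=yaw();p=np.array(get_obs()["ee_pos"])
g=atz("wrist",(326,268.8),113);print(g,np.degrees(a),p)
print("above",rows(p,(g[0],g[1],p[2]),a),"down",p[2]-111)
E
```

```text
[ 464.2 -303.   113. ] 86.37703994970076 [ 431.7 -299.9  260.8]
above [ -1.1  -0.  -32.7] down 149.84040780973532
```

arm_command([
  [-0.5,0,-16.4,0],
  [-0.5,0,-16.4,0],
  [0,18,0,0],
  [0,25,0,0],
  [0,25,0,0],
  [0,25,0,0],
  [0,25,0,0],
  [0,16,0,0],
  [0,10,0,0],
  [0,6,0,0],
  [0,0,0,0],
  [0,0,0,0],
])

```text
t: 6.0
ee_pos: [464.6, -303.8, 111.2]
orientation: [-1.24, -1.162, 1.162]
ft_force: [0.6, -0.3, 1.2]
width: 87.7
```

arm_command([
  [0,0,0,0],
  [0,0,0,0],
  [0,0,0,0],
  [0,0,0,0],
  [0,0,0,0],
  [0,0,0,0],
  [0,0,0,0],
  [0,0,0,0],
], gripper=0)

```text
t: 6.67
ee_pos: [464.2, -303.7, 110.7]
orientation: [-1.239, -1.162, 1.162]
ft_force: [-0.1, 0.4, -0.5]
width: 38.0
```

```bash
python3 - <<'E'
import numpy as np
# arc rows: tool z=-x jig, tool y = down
a0=np.arctan2(38,150);r=np.hypot(150,38)
th=np.r_[np.linspace(0,1.6,25)]
P=np.c_[-np.cos(a0+th),np.sin(a0+th)]*r
for t,d in zip(th[1:],np.diff(P,axis=0)): print([0,round(-d[1],1),round(-d[0],1),0],end=", ")
E
```

```text
[0, np.float64(-9.9), np.float64(-2.9), 0], [0, np.float64(-9.7), np.float64(-3.5), 0], [0, np.float64(-9.4), np.float64(-4.2), 0], [0, np.float64(-9.1), np.float64(-4.8), 0], [0, np.float64(-8.8), np.float64(-5.4), 0], [0, np.float64(-8.4), np.float64(-5.9), 0], [0, np.float64(-8.0), np.float64(-6.5), 0], [0, np.float64(-7.6), np.float64(-7.0), 0], [0, np.float64(-7.1), np.float64(-7.5), 0], [0, np.float64(-6.6), np.float64(-8.0), 0], [0, np.float64(-6.0), np.float64(-8.4), 0], [0, np.float64(-5.4), np.float64(-8.8), 0], [0, np.float64(-4.8), np.float64(-9.1), 0], [0, np.float64(-4.2), np.float64(-9.4), 0], [0, np.float64(-3.6), np.float64(-9.7), 0], [0, np.float64(-2.9), np.float64(-9.9), 0], [0, np.float64(-2.3), np.float64(-10.1), 0], [0, np.float64(-1.6), np.float64(-10.2), 0], [0, np.float64(-0.9), np.float64(-10.3), 0], [0, np.float64(-0.2), np.float64(-10.3), 0], [0, np.float64(0.5), np.float64(-10.3), 0], [0, np.float64(1.1), np.float64(-10.3), 0], [0, np.float64(1.8), np.float64(-10.2), 0], [0, np.float64(2.5), np.float64(-10.0), 0],
```

arm_command([
  [0,0,0,0],
  [0,0,0,0],
  [0,0,0,0],
  [0,-9.9,-2.9,0],
  [0,-9.7,-3.5,0],
  [0,-9.4,-4.2,0],
  [0,-9.1,-4.8,0],
  [0,-8.8,-5.4,0],
])

```text
t: 7.33
ee_pos: [484.7, -304.5, 158.2]
orientation: [-1.237, -1.161, 1.162]
ft_force: [1.0, 2.7, -10.7]
width: 35.8
```

arm_command([
  [0,-8.4,-5.9,0],
  [0,-8,-6.5,0],
  [0,-7.6,-7,0],
  [0,-7.1,-7.5,0],
  [0,-6.6,-8,0],
  [0,-6,-8.4,0],
  [0,-5.4,-8.8,0],
  [0,-4.8,-9.1,0],
  [0,-4.2,-9.4,0],
  [0,-3.6,-9.7,0],
  [0,-2.9,-9.9,0],
  [0,-2.3,-10.1,0],
  [0,-1.6,-10.2,0],
  [0,-0.9,-10.3,0],
  [0,-0.2,-10.3,0],
  [0,0,0,0],
])

```text
t: 8.67
ee_pos: [619.1, -313.2, 229.3]
orientation: [-1.242, -1.165, 1.16]
ft_force: [1.5, 5.6, -0.4]
width: 35.5
```

arm_command([
  [0,0.5,-10.3,0],
  [0,1.1,-10.3,0],
  [0,1.8,-10.2,0],
  [0,2.5,-10,0],
  [0,0,0,0],
])

```text
t: 9.08
ee_pos: [660.6, -315.8, 223.7]
orientation: [-1.244, -1.166, 1.16]
ft_force: [2.6, 4.5, 1.0]
width: 35.7
```

arm_command([
  [0,0,0,0],
  [0,0,0,0],
  [0,0,0,0],
  [0,0,0,0],
  [0,0,0,0],
  [0,0,0,0],
  [0,0,0,0],
], gripper=100)

```text
t: 9.67
ee_pos: [656.3, -316.2, 221.4]
orientation: [-1.239, -1.161, 1.162]
ft_force: [0.8, 0.0, 0.2]
width: 78.9
```

arm_command([
  [0,-20,0,0],
  [0,-25,0,0],
  [0,-15,0,0],
  [0,0,0,0],
])

```text
t: 10.0
ee_pos: [658.1, -316.9, 285.6]
orientation: [-1.245, -1.165, 1.161]
ft_force: [0.2, 0.4, 1.6]
width: 87.3
```

```bash
python3 - <<'E'
from h import *
np.set_printoptions(precision=1,suppress=True)
o=get_obs();p=np.array(o["ee_pos"]);a=yaw();print(o["t"],p,np.degrees(a),o["width"],o["ft_force"])
get_image("top")
for n in("clamp_grip","lever","lever_end"):
  print(n,[(np.array(d["at"]),round(d["conf"],2)) for d in tip_of("top",n)[:3]])
print("to hover",rows(p,(480,-365,280),a))
E
```

```text
10.0 [ 658.1 -316.9  285.6] 86.31380025247977 87.32410511689059 [0.2 0.4 1.6]
clamp_grip []
lever [(array([448.8, 350.4]), 0.63)]
lever_end [(array([425.2, 319.5]), 0.92), (array([210.4, 226.7]), 0.49)]
to hover [-59.4   5.6 174.6]
```

arm_command([
  [-3.8,0,21,0],
  [-3.8,0,21,0],
  [-3.8,0,21,0],
  [-3.8,0,21,0],
  [-3.8,0,21,0],
  [-3.8,0,21,0],
  [-3.8,0,21,0],
])

```text
t: 10.78
ee_pos: [506.4, -332.7, 279.6]
orientation: [-1.236, -1.161, 1.162]
ft_force: [0.4, -0.3, 0.4]
width: 88.0
```

arm_command([
  [0,0,0,0.1185],
  [0,0,0,0.1185],
  [0,0,0,0.1185],
  [0,0,0,0.1185],
  [0,0,0,0.1185],
  [0,0,0,0.1185],
  [0,0,0,0.1185],
  [0,0,0,0.1185],
  [0,0,0,0.1185],
  [0,0,0,0.1185],
  [0,0,0,0.1185],
  [0,0,0,0.1185],
  [0,0,0,0.1185],
  [0,0,0,0.1185],
  [0,0,0,0],
  [0,0,0,0],
  [0,0,0,0],
])

```text
t: 12.2
ee_pos: [507.7, -332.9, 280.5]
orientation: [-1.567, 0.118, -0.116]
ft_force: [0.7, -0.4, -0.6]
width: 88.0
```

```bash
python3 w.py w3 lever lever_end clamp_grip
python3 - <<'E'
from h import *
get_image("side");s=silhouettes("side","clamp_grip")
print([(d["at"],d["conf"]) for d in tip_of("side","clamp_grip")[:2]])
E
```

```text
12.2 [ 507.7 -332.9  280.5] -8.53821598363304 88.026402290839 [ 0.7 -0.4 -0.6]
lever [329.  236.4] 0.88 [ 503.6 -365.9   35. ]
lever [100.6 328.4] 0.76 [ 228.5 -435.4   35. ]
lever_end [149.2 270.4] 0.95 [ 317.5 -367.2   61. ]
lever_end [330.7 117.4] 0.59 [ 522.7 -247.4   61. ]
clamp_grip [624.9 194.6] 0.69 [ 753.8 -345.3  113. ]
[([455.2, 240.8], 0.59)]
```

View pics/w3.png

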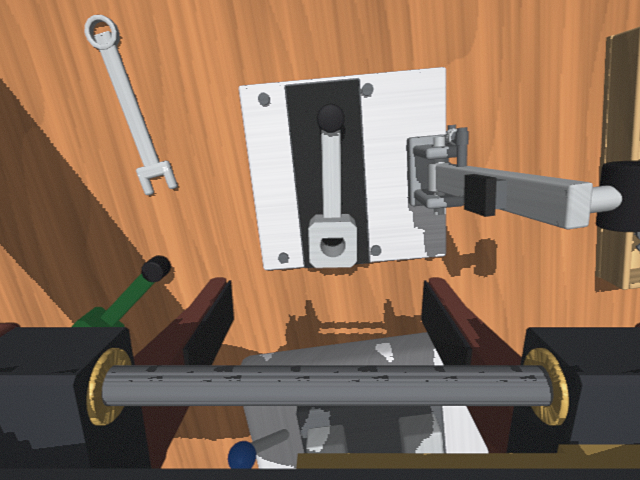

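The clamp arm stands open at right. The lever lies with its hub at (333,244) and its end at (331,118), and the bore's flat faces the end.

```bash
python3 - <<'E'
import cv2
im=cv2.imread("pics/w3.png");cv2.imwrite("pics/c3.png",cv2.resize(im[95:280,270:400],None,fx=4,fy=4,interpolation=cv2.INTER_CUBIC)[140:740])
E
```

```text
(no output)
```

View pics/c3.png

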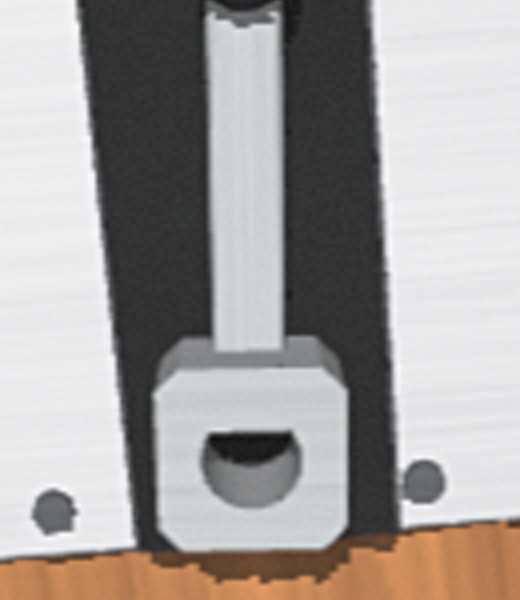

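```bash
python3 - <<'E'
from h import *
import pickle
np.set_printoptions(precision=1,suppress=True)
cm=pickle.load(open("cm.pkl","rb"))
h=atz("wrist",(333.1,244.75),71,cm);A=atz("wrist",(331.4,135),51,cm);B=atz("wrist",(332.25,216.25),51,cm)
o=get_obs();p=np.array(o["ee_pos"]);a=yaw()
print(h,A,B,"lever yaw",np.degrees(np.arctan2(*(A-B)[[1,0]])),np.degrees(np.arctan2(*(A-h)[[1,0]])),"tool",np.degrees(a),p)
print(atz("wrist",(270+155/4,95+600/4),71,cm)-atz("wrist",(270+350/4,95+600/4),71,cm))
print(rows(p,(h[0],h[1],56),a))
E
```

```text
[ 507.7 -365.    71. ] [ 521.2 -262.9   51. ] [ 510.5 -341.2   51. ] lever yaw 82.26176956086559 82.45308979610326 tool -8.708136762844232 [ 508.1 -333.2  281.3]
[-47.   7.   0.]
[  4.4 225.3 -31.5]
```

arm_command([
  [2.2,0,-15.7,-0.016],
  [2.2,10,-15.8,0],
  [0,25,0,0],
  [0,30,0,0],
  [0,30,0,0],
  [0,30,0,0],
  [0,30,0,0],
  [0,25,0,0],
  [0,18,0,0],
  [0,12,0,0],
  [0,8,0,0],
  [0,4,0,0],
  [0,3,0,0],
  [0,0,0,0],
  [0,0,0,0],
])

```text
t: 13.8
ee_pos: [508.4, -365.4, 57.2]
orientation: [-1.569, 0.106, -0.108]
ft_force: [0.1, 0.2, 0.2]
width: 88.2
```

arm_command([
  [0,0,0,0],
  [0,0,0,0],
  [0,0,0,0],
  [0,0,0,0],
  [0,0,0,0],
  [0,0,0,0],
  [0,0,0,0],
  [0,0,0,0],
  [0,0,0,0],
], gripper=0)

```text
t: 14.55
ee_pos: [507.9, -364.9, 56.3]
orientation: [-1.568, 0.107, -0.107]
ft_force: [-0.6, -0.2, 1.3]
width: 46.2
```

arm_command([
  [0,-3,0,0],
  [0,-8,0,0],
  [0,-15,0,0],
  [0,-25,0,0],
  [0,-30,0,0],
  [0,-30,0,0],
  [0,-30,0,0],
  [0,-25,0,0],
  [0,-14,0,0],
  [0,0,0,0],
])

```text
t: 15.38
ee_pos: [509.3, -366.0, 240.6]
orientation: [-1.572, 0.103, -0.112]
ft_force: [1.1, 0.2, -3.3]
width: 45.7
```

```bash
python3 - <<'E'
from h import *
o=get_obs();p=np.array(o["ee_pos"]);a=yaw();print(p,np.degrees(a),o["width"],o["ft_force"],"turn",a-np.radians(15))
print(rows(p,(470,206,p[2]),a))
im=get_image("top");cv2.imwrite("pics/top1.png",im)
s=silhouettes("top","vice")
for d in s[:2]:
    m=d["pixels"].astype(np.uint8);print(d["conf"],m.sum(),cv2.minAreaRect(cv2.findNonZero(m)))
E
```

```text
[ 509.3311437  -366.02546735  240.59199099] -7.818671667230152 45.706104304117005 [ 1.14797421  0.19071263 -3.33503992] turn -0.39826095152470997
[-116.8   -0.   561.4]
```

arm_command([
  [-5.8,0,20,0],
  [-5.8,0,29,0],
  [-5.8,0,29,0],
  [-5.8,0,29,0],
  [-5.8,0,29,0],
  [-5.8,0,29,0],
  [-5.8,0,29,0],
  [-5.8,0,29,0],
  [-5.8,0,29,0],
  [-5.8,0,29,0],
  [-5.8,0,29,0],
  [-5.8,0,29,0],
  [-5.8,0,29,0],
  [-5.8,0,29,0],
  [-5.8,0,29,0],
  [-5.8,0,29,0],
  [-5.8,0,29,0],
  [-5.8,0,29,0],
  [-5.8,0,29,0],
  [-5.8,0,20,0],
])

```text
t: 17.15
ee_pos: [468.2, 209.4, 234.5]
orientation: [-1.569, 0.109, -0.104]
ft_force: [-0.1, -0.2, -3.8]
width: 45.8
```

arm_command([
  [0,0,0,-0.1],
  [0,0,0,-0.1],
  [0,0,0,-0.1],
  [0,0,0,-0.1],
  [0,0,0,0],
  [0,0,0,0],
  [0,0,0,0],
  [0,0,0,0],
])

```text
t: 17.82
ee_pos: [469.2, 207.5, 235.8]
orientation: [-1.561, -0.204, 0.206]
ft_force: [0.0, -0.5, -3.2]
width: 45.4
```

```bash
python3 w.py w4 shaft_top seat vice lever
```

```text
17.8167 [469.2 207.5 235.8] 14.97515551665584 45.44280363371209 [ 0.  -0.5 -3.2]
shaft_top [420.8 227.2] 0.87 [538.3 228.8  92. ]
seat [412.2 218.1] 0.78 [541.2 227.2  50. ]
vice [400.1 207.8] 0.82 [539.9 226.2   0. ]
lever [323.4 296.6] 0.58 [485.8 126.5  35. ]
lever [424.2 228.8] 0.36 [559.6 217.9  35. ]
```

View pics/w4.png

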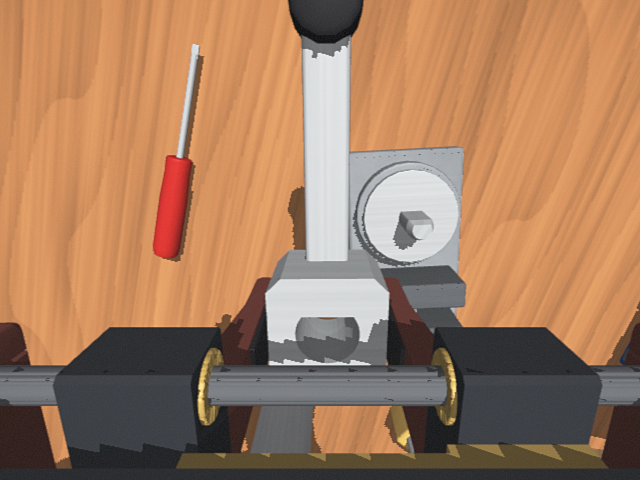

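The wrist view shows the lever held, with its arm upward along column 326. The vice shaft's tip is at about (421,229), with the flat facing up-image and the jaws below at (420,290). The base's far edge runs from (352,153) to (462,147).

```bash
python3 - <<'E'
import cv2
im=cv2.imread("pics/w4.png");cv2.imwrite("pics/c4.png",cv2.resize(im[140:280,345:475],None,fx=4.2,fy=4.2,interpolation=cv2.INTER_CUBIC))
E
```

```text
(no output)
```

View pics/c4.png

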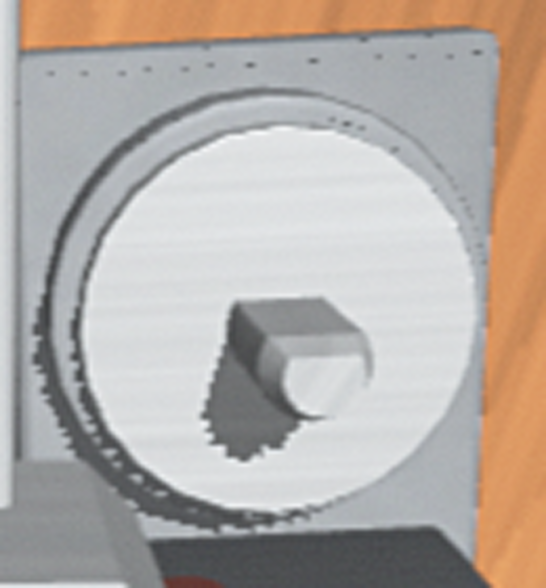

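```bash
python3 - <<'E'
from h import *
import pickle
from scipy.optimize import least_squares
np.set_printoptions(precision=2,suppress=True)
cm=pickle.load(open("cm.pkl","rb"));im=cv2.imread("pics/w4.png");g=cv2.cvtColor(im,cv2.COLOR_BGR2GRAY)
m=(g>195).astype(np.uint8);m[:,:353]=0;n,l=cv2.connectedComponents(m);k=l[185,411]
c=max(cv2.findContours((l==k).astype(np.uint8),cv2.RETR_EXTERNAL,cv2.CHAIN_APPROX_NONE)[0],key=len)[:,0].astype(float)
P=np.array([atz("wrist",q,50,cm)[:2] for q in c])
r=least_squares(lambda v:np.hypot(*(P-v[:2]).T)-v[2],[540,226,42],loss="soft_l1",f_scale=.3);print("circle",r.x,len(c),np.median(abs(r.fun)))
px=lambda q:(345+q[0]/4.2,140+q[1]/4.2)
def e(p,q,z):
    A=atz("wrist",px(p),z,cm);B=atz("wrist",px(q),z,cm);return np.degrees(np.arctan2(*(A-B)[[1,0]])) 
print("flat foot",e((325,297),(237,302),50),"flat top",e((362,353),(290,358),84),"base",e((490,30),(20,50),22))
f=atz("wrist",px((281,299.5)),50,cm);print("flat mid",f[:2])
print("shaft top",atz("wrist",px((325,385)),92,cm), "tool",np.degrees(yaw()))
# held lever: TCP + offsets
o=get_obs();p=np.array(o["ee_pos"]);zu=p[2]-21
print("tcp",p,"arm axis",atz("wrist",(326.5,60),zu+16,cm),atz("wrist",(328,255),zu+16,cm),"bore",atz("wrist",(327,340),zu+36,cm))
get_image("top")
for n in("shaft_top","seat"): print(n,[(np.array(d["at"]),round(d["conf"],2),atz("top",d["at"],92 if n[1]=='h' else 50)) for d in tip_of("top",n)[:1]])
E
```

```text
circle [539.81 227.97  41.07] 260 0.20823689489008146
flat foot 18.31074052783511 flat top 19.09485896291759 base 17.359343911063313
flat mid [539.   233.01]
shaft top [540.69 225.64  92.  ] tool 15.062926341150344
tcp [469.45 207.6  236.29] arm axis [442.1  303.81 231.29] [461.83 232.34 231.29] bore [468.62 205.41 251.29]
shaft_top [(array([210.4, 226.9]), 0.83, array([540.78, 224.92,  92.  ]))]
seat [(array([214.3, 228.3]), 0.84, array([543.3 , 222.35,  50.  ]))]
```

```bash
python3 - <<'E'
import cv2,numpy as np
im=cv2.imread("pics/w4.png");g=cv2.cvtColor(im,cv2.COLOR_BGR2GRAY)
print(g[284:300,327],g[312:368,327]);
cv2.imwrite("pics/c5.png",cv2.resize(im[245:375,255:400],None,fx=4,fy=4,interpolation=cv2.INTER_CUBIC))
E
```

```text
[220 219 221 221 221 220 219 218 218 215 216 217 216 216 215 216] [218 216 218 222 225 133  83 113 144 144 142 141 139 144 145 145 145 143
 146 149 149 149 147 145  90  85  86  87  88  89  89  89  89  89  88  90
  88  90  90  89  90  88  90  90  84  88 143 145 144 143 144 208 230 125
  62  73]
```

View pics/c5.png

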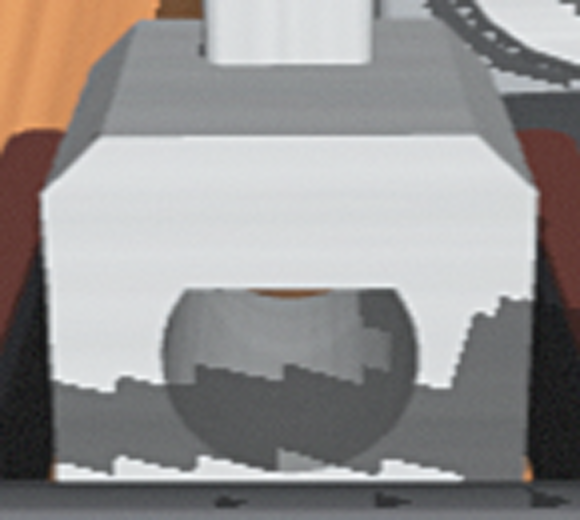

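```bash
python3 - <<'E'
from h import *
import pickle
np.set_printoptions(precision=2,suppress=True)
cm=pickle.load(open("cm.pkl","rb"));p=np.array([469.2,207.5,235.8]);a=np.radians(14.975)
ux=np.array([np.cos(a),np.sin(a),0]);uz=np.array([-np.sin(a),np.cos(a),0])
for zt in (13,15,17):
    f=lambda q:atz("wrist",q,p[2]+zt,cm)-p
    print(zt,[round(f((327.3,r))@uz-k,2) for r,k in((278.75,23),(317.25,7.5),(362.5,-12.5))],"lat",f((327.3,330))@ux,"width",(f((389.25,292.5))-f((265.75,292.5)))@ux,"bore",(f((359,335))-f((295.5,335)))@ux)
o=get_obs();P=np.array(o["ee_pos"]);A=yaw();t=np.radians(17.8);print(P,np.degrees(A),"turn",A-t)
b=np.array([540.4,227.2]);print("raw",rows(P,(b[0],b[1],P[2]),t))
E
```

```text
13 [np.float64(-0.62), np.float64(-1.0), np.float64(-0.97)] lat -0.9822009781405605 width 46.59500425126184 bore 24.786064614221736
15 [np.float64(0.18), np.float64(0.04), np.float64(0.37)] lat -0.9820699612949859 width 45.89125537749719 bore 24.411707634592478
17 [np.float64(0.99), np.float64(1.08), np.float64(1.72)] lat -0.9819389444494183 width 45.18750650373253 bore 24.037350654963177
[469.48 207.62 236.32] 15.08124229221772 turn -0.04745127356477463
raw [73.5 -0.  -3. ]
```

arm_command([
  [0,0,0,-0.047],
  [18.5,0,-0.8,0],
  [18.6,0,-0.8,0],
  [18.6,0,-0.8,0],
  [18.6,0,-0.8,0],
  [0,25,0,0],
  [0,30,0,0],
  [0,30,0,0],
  [0,20,0,0],
  [0,10,0,0],
  [0,0,0,0],
  [0,0,0,0],
  [0,0,0,0],
  [0,0,0,0],
])

```text
t: 19.38
ee_pos: [542.3, 227.7, 123.0]
orientation: [-1.556, -0.246, 0.241]
ft_force: [-0.2, 0.6, -2.8]
width: 45.9
```

arm_command([
  [0,3,0,0],
  [0,3,0,0],
  [0,3,0,0],
  [0,2,0,0],
  [0,2,0,0],
  [0,0,0,0],
  [0,0,0,0],
])

```text
t: 19.97
ee_pos: [541.1, 227.2, 108.0]
orientation: [-1.557, -0.243, 0.244]
ft_force: [0.1, 0.0, -3.6]
width: 45.3
```

arm_command([
  [0,2,0,0],
  [0,2,0,0],
  [0,2,0,0],
  [0,2,0,0],
  [0,2,0,0],
  [0,2,0,0],
  [0,0,0,0],
])

```text
t: 20.55
ee_pos: [540.9, 227.2, 95.8]
orientation: [-1.557, -0.243, 0.244]
ft_force: [-1.1, -0.5, -3.6]
width: 45.9
```

arm_command([
  [0,3,0,0],
  [0,3,0,0],
  [0,3,0,0],
  [0,3,0,0],
  [0,3,0,0],
  [0,3,0,0],
  [0,2,0,0],
  [0,2,0,0],
  [0,1,0,0],
  [0,0,0,0],
  [0,0,0,0],
])

```text
t: 21.47
ee_pos: [541.2, 227.3, 73.3]
orientation: [-1.557, -0.244, 0.244]
ft_force: [-0.4, -0.6, -3.7]
width: 45.9
```

arm_command([
  [0,1,0,0],
  [0,1,0,0],
  [0,1,0,0],
  [0,0,0,0],
  [0,0,0,0],
])

```text
t: 21.88
ee_pos: [541.3, 227.3, 71.3]
orientation: [-1.557, -0.244, 0.243]
ft_force: [-2.8, -2.0, 6.9]
width: 45.8
```

arm_command([
  [0,0.7,0,0],
  [0,0,0,0],
  [0,0,0,0],
])

```text
t: 22.13
ee_pos: [541.4, 227.3, 71.3]
orientation: [-1.557, -0.244, 0.243]
ft_force: [-4.7, -1.1, 13.7]
width: 45.6
```

arm_command([
  [0,0,0,0],
  [0,0,0,0],
  [0,0,0,0],
  [0,0,0,0],
  [0,0,0,0],
  [0,0,0,0],
  [0,0,0,0],
], gripper=100)

```text
t: 22.72
ee_pos: [541.1, 227.3, 69.4]
orientation: [-1.557, -0.244, 0.244]
ft_force: [0.1, 0.2, -0.2]
width: 86.9
```

arm_command([
  [0,-5,0,0],
  [0,-10,0,0],
  [0,-20,0,0],
  [0,-30,0,0],
  [0,-30,0,0],
  [0,-30,0,0],
  [0,-30,0,0],
  [0,-25,0,0],
  [-20,0,-15,0],
  [-20,0,-15,0],
  [-20,0,-15,0],
  [0,0,0,0],
  [0,0,0,0],
  [0,0,0,0],
])

```text
t: 23.88
ee_pos: [498.5, 166.4, 250.5]
orientation: [-1.557, -0.245, 0.242]
ft_force: [-0.4, 0.0, 0.2]
width: 87.7
```

```bash
python3 w.py w6 lever lever_end shaft_top seat
python3 - <<'E'
from h import *
cv2.imwrite("pics/top6.png",get_image("top"));s=get_image("side");cv2.imwrite("pics/side6.png",s)
a=cv2.imread("pics/w6.png");b=cv2.resize(s[150:400,240:470],(480,480*250//230))[:480]
cv2.imwrite("pics/f.png",cv2.resize(np.hstack([a,b]),(800,343)))
for n in("lever_end","clamp_grip"): print(n,[(d["at"],round(d["conf"],2)) for d in tip_of("side",n)[:3]],[(d["at"],round(d["conf"],2)) for d in tip_of("top",n)[:3]])
E
```

```text
23.8833 [498.5 166.4 250.5] 17.768587823620127 87.69057560868902 [-0.4  0.   0.2]
lever [387.4 166.7] 0.69 [538.6 224.5  35. ]
lever_end [406.7   6.3] 0.74 [505.5 345.9  61. ]
shaft_top [404.4 167. ] 0.91 [541.3 230.5  92. ]
seat [395.1 167. ] 0.97 [542.6 226.9  50. ]
lever_end [([259.6, 185.0], 0.68), ([370.6, 349.3], 0.61), ([269.1, 409.6], 0.57)] [([426.4, 318.7], 0.87)]
clamp_grip [([451.2, 241.2], 0.79)] [([413.5, 173.8], 0.67), ([293.1, 253.3], 0.44)]
```

View pics/f.png

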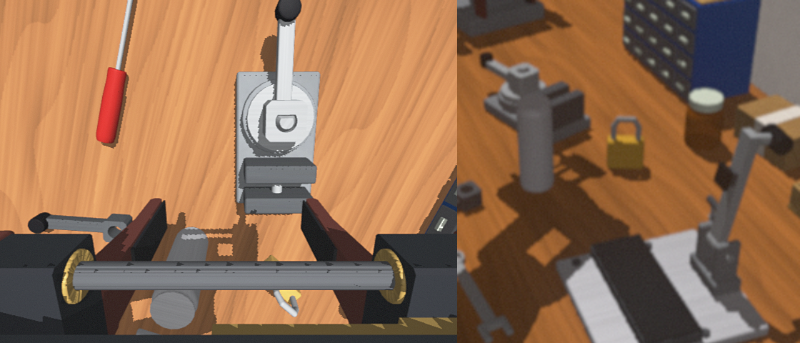

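The left half shows the lever on the shaft along the vice's +x, with the shaft's tip showing in the bore and the gripper clear. The right half shows the clamp standing open, the bed empty, and the oil can and padlock upright.

```bash
python3 -c "
from workcell import *
print(close_job())"
```

```text
the job is handed in; nothing more can be done
None
```

The job is done and handed in at about 24 s. The lever is fitted on the vice shaft and released, and the clamp arm is standing open by itself.

**What I did:** I pinched the clamp's grip, swung the arm to about 1.6 rad and let go, and the spring held it open. I then lifted the lever out by its hub, turned it to the vice's direction and lowered it onto the shaft. It went down freely and met firm contact (about 10–17 N) with the tool at z = 71.3 mm. That puts the lever's underside at about 50.3 mm, against a seat height of 50 mm. Then I released it and moved the gripper clear.

**Last checks:**
- **Lever:** the wrist picture shows it on the shaft along the vice's +x, with the shaft's end showing in the bore. That it is fully home rests on the contact force and height, not on a separate measurement.
- **Clamp and bench:** the side picture shows the clamp open and the bed empty. The bystanders visible there look undisturbed, but I did not compare each one with the start.
- **Disagreements:** the wrist camera read about 1 mm sideways, which I corrected for. It also put the vice's yaw at 17.4 to 19.1° in the tool's terms, and I used 17.8°.
- **Network misses:** the first top-view search after opening the clamp found no grip. In the last pictures the point-finder also reported other levers' ends and a doubtful second grip, so I went by the pictures.

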